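# Hang the vamp pattern on the pattern rail

### The arm

A 6-joint arm with a two-finger parallel gripper is mounted at the origin on the work surface. World frame = base frame: x ahead of the robot, y to its left, z up, the work surface at z = 0. Lengths are in m, angles in rad, forces in N, time in s.
With the tool pointing down it reaches from about 0.375 to 0.825 m from the base axis. Payload 5.5 kg.
Tool frame: the origin (TCP) lies at the very end of the fingers, on their centre line; the grasp point (between the pads) lies 19 mm behind it; z points along the fingers, y is the line along which they close (so a half turn about z gives the same grasp; the last joint's range is limited). The gripper opens to 85 mm and grips with 20 to 120 N. Pads are 22 mm wide; open, the fingers measure 114 mm over their backs; the gripper's body (76 mm by 85 mm) begins 54 mm behind the grasp point. The pads swing forward as they close: fully open they stand 13 mm farther back than shut.
Start: joints at [1.276, 0.314, -0.047, 1.21, 0, 1.571], TCP at [0.174, 0.574, 0.231] pointing down, gripper open.
Joint ranges: [-2.67, 2.67], [-0.69, 1.73], [-1.03, 1.25], [-2.08, 2.16], [-1.42, 1.45], [-3.14, 3.14]. Speed limits (rad/s): [2.39, 2.39, 3.01, 3.14, 3.14, 3.14].

### API

Orientations are given as a unit quaternion [x, y, z, w].
In Python, from plant import bot, viewer gives the robot as it stands.
- The arm moves only by the tool play_rows, never from a script. Its argument "motion" is a list that holds one entry, the list of rows, each a list of 7 numbers: the shift along the tool's x, y, z scaled (see below), then the turn, a rotation vector about the tool's x, y, z scaled (see below), then the closure, from 0 (fully open) to 1 (shut). A call has exactly 10 rows; each row is the pose to reach, as a shift and turn from the pose commanded when the call began, along the tool's axes at that moment, turning the shorter way round; what a row does not reach only later rows make up. The controller multiplies each number of a shift by 0.4 m and each number of a turn by pi rad. A row lasts 1/12 s, in which the tool goes at most 41.7 mm and 7.16 degrees, less where a joint would pass 70% of its speed; a pose out of reach is approached as far as the arm can. A call with a number of a shift or a turn outside -1 to 1 is refused whole. A call with a gripper value outside its range is refused whole. The fingers move at their own pace and stop on an object; the grip force is fixed at half the most. Time passes only in rows, so rows that repeat a pose let the fingers close, or fill a call up. It gives the time, the measured TCP pose, the force, the opening and the grip force at its end, in the units of the state.
- bot.observe(): the state, without advancing time (a new reading comes with each control period).
- viewer.camera(name): name is "side" or "top"; returns a dict with "frame" (384x512x3 uint8, blue, green, red), "fx", "fy", "cx", "cy" (pixels), "origin" and "rotation" of the camera in the world. Camera axes: x right, y down, z forward; pixel columns grow to the right and rows downward; lengths in m; the calibration is good to about 2 mm. A picture is of the moment at which its call begins. There is no depth.
- bot.hand_in(): hands the job in; it is judged then, once.
The state is a dict: "time": time; "joints": joint angles; "dq": joint speeds; "joint_efforts": joint torques, N m; "tool_pos": TCP position; "ee_rot": TCP orientation; "ft_force": force on the tool from outside, world axes, zero at the start; "wrist_torque": the same for the moment, N m; "gripper_width": finger opening in m; "grasp_force": force on a finger pad.
Only numpy, scipy, OpenCV 4.12 (cv2) and the standard library are available. Lean on these libraries where they do the work, as an engineer would, in place of code of your own. Each camera call takes 0.05 s, during which the arm holds its last target. There are 200 camera calls.

### The job

Take the shoe pattern with the metal hook and slanted wooden handle out of the slotted rack, hook it over the rail at the rail's open end (the part with no shelf above it), and slide it along the rail, under the shelf and strip light, until the hook is centred under the pointer clip on the shelf's front edge. Leave it hanging freely there, and do not disturb the pattern already on the rail or the other things on the bench.

Things in the scene. Friction and masses are not known exactly. Their poses are not given: they have to be found in the camera images.
- hanger: The pattern to hang, 140 g: tan fibreboard plate 5 mm thick (x), 130 wide (y), 100 high, round-topped, with an aluminium hook and a slanted wooden handle above it. Origin: centre of the plate's lower edge; x = plate normal, y = along its width, z up. Starts in either rack slot, about 3 degrees off upright, handle leaning towards the robot; hangs upright.
- hanger_hook (a point): Middle of the hook's mouth, at (-7, 0, 165) mm in hanger; on the rail's axis when hung. Strip 24 mm wide (y), 3 thick. Long leg on the -x side down to a step 60 mm below this point; mouth 24 mm wide in x, inner top 6 mm above this point; free leg on the +x side ends 30 mm below it: raise this point at least 40 mm over the rail's axis to pass the rail from the -x side.
- hanger_grip (a point): Where to grip the wooden handle, at (-44.5, 0, 220.7) mm in hanger. The handle is 18 mm wide (y), 16 thick, 70 long, its axis along (-0.559, 0, 0.829) of hanger: 34 degrees from upright, leaning to -x; it reaches 25 mm beyond this point to its free end. Axes as hanger.
- rail: Fixed level steel rail, 12 mm diameter, along its y, axis 250 mm above the bench. Origin on the axis; +x away from the robot, z up. Runs from y = -285 (side panel) to +235 mm (16 mm square post below it). Its open part, nothing above it, is y = +60 to +230 mm.
- stand: Fixed frame of the rail; origin on the bench under rail's origin, same axes. For y = -285 to +60 mm a plywood shelf covers the rail: x = -8 to +120, z = 288 to 306 mm; higher up a strip light, x = -38 to -10, z = 409 to 436, y = -280 to +55. No room there for an upright hand over the rail, only for one leaning back to the robot. Thin leg at x = 110, y = 50.
- clip: The mark: a small fixed steel pointer clip, 14 mm wide, pinched over the shelf's front edge (the robot's side), with an upright pointed tongue 43 mm tall. Origin: at its middle, at the shelf's front top edge (8 mm nearer the robot than the rail's axis, 56 mm above it). Axes as rail; the hook belongs at the same y along the rail.
- rack: Fixed wooden rack, 110 (x) x 160 (y) x 45 mm high, with two slots along its y at x = -28 and +28 mm, each 7 mm wide and 35 mm deep (floor 10 mm above the bench). Origin: centre of its underside.
- board: Bystander: plain fibreboard pattern without hook or handle, 5 x 125 x 85 mm high, in the rack's other slot. Origin: centre of its lower edge.
- neighbour: Bystander: smaller pattern hanger (90 mm wide, same kind of hook and handle) already hanging on the rail near y = -215 mm of rail. Origin: centre of its pattern's lower edge, 165 mm below the rail's axis.
- hammer: Bystander: hammer lying on the bench. Origin: centre of its underside.
- last: Bystander: wooden shoe last, 200 x 55 x 95 mm high, on the bench.
- spool: Bystander: empty wooden spool, 44 mm diameter, 54 mm high, standing on the bench.
- block: Bystander: flat brass weight 50 x 80 x 25 mm on the bench.
- can: Bystander: metal can, 76 mm diameter, 100 mm high, on the bench.
There are look-alikes about, which are no part of the job. Leave any red or yellow look-alike of the hanger alone.

How it is judged:
On the way:
1. the hook is over the rail in the rail's open part (hook within 10 mm sideways and 6 mm in height of its hung place, more than 65 mm along the rail from its origin) (x of hanger_hook in the frame of rail between -0.01 and 0.01 m and z of hanger_hook in the frame of rail between -0.006 and 0.006 m and y of hanger_hook in the frame of rail above 0.065 m), for 0.2 s.
At the end, for the whole second after the job is handed in: The hanger hangs by its hook on the rail (hook point within 10 mm sideways and 6 mm in height of the rail's axis, its weight on the rail), upright within 0.15 rad and facing across the rail within 0.2 rad, its hook within 12 mm of the clip along the rail, at rest (x of hanger_hook in the frame of rail between -0.01 and 0.01 m and z of hanger_hook in the frame of rail between -0.006 and 0.006 m and y of hanger_hook in the frame of clip between -0.012 and 0.012 m and angle between hanger's own z axis and vertical below 0.15 rad and angle between the y axis of hanger and the y axis of rail, either way round below 0.2 rad and contact force between hanger and rail above 0.4 N and linear speed of hanger below 0.03 m/s); the robot touches nothing.
It fails at once if the pattern already on the rail is moved more than 25 mm (distance of neighbour from where it was at the start of the episode above 0.025 m).
It fails at once if the other pattern in the rack is moved more than 30 mm (distance of board from where it was at the start of the episode above 0.03 m).
It fails at once if the hammer, last, spool, brass weight or can on the bench is moved more than 30 mm (distance of any of hammer, last, spool, block, can from where it was at the start of the episode above 0.03 m).
It also fails if it takes over 43 s, if anything falls off the work surface, if the arm or the gripper's body presses on something with over 40 N, if the wrist force passes 120 N, or if a joint passes its speed limit or range.

## Working session

There is one attempt and no reset: what is moved stays moved. The work goes in short steps, Python scripts to look and compute and a tool call to move; the robot and the scene stay as the last step left them, time stands still between calls to the robot, and variables do not carry over. Pictures are saved under pics/ and viewed, at most 10 in all, crops included, and the job is handed in when it is done.

Besides the shell and the picture viewer there is one more tool, called after "Call:" as a command line: name --argument value ..., lists and objects as JSON in quotes. play_rows: Moves the arm, as the interface text tells. Its arguments: {"type":"object","properties":{"motion":{"type":"array","items":{"type":"array","items":{"type":"array","items":{"type":"number","minimum":-1,"maximum":1}}}}},"required":["motion"]}

```bash
mkdir -p pics; ls
python3 - <<'E'
from plant import bot, viewer
import cv2,numpy as np
for n in("side","top"):
    c=viewer.camera(n); cv2.imwrite(f"pics/{n}0.png",cv2.resize(c["frame"],(800,600),interpolation=cv2.INTER_CUBIC))
    cv2.imwrite(f"{n}raw0.png",c["frame"])
    print(n,c["fx"],c["fy"],c["cx"],c["cy"],np.round(c["origin"],4).tolist(),np.round(c["rotation"],4).tolist())
s=bot.observe(); print(s)
E
```

```text
pics
side 352.2485896962404 352.2485896962404 253.48355479435529 185.04245706888227 [-0.1355, -0.7357, 1.0875] [0.8649, -0.2883, 0.1405, -0.3862]
top 421.7194635567777 421.7194635567777 260.71821601063243 189.81326250040016 [0.3769, 0.0776, 2.124] [-0.7006, 0.7129, -0.0247, 0.0187]
{'time': 0.1, 'joints': array([ 1.27597063e+00,  3.14194753e-01, -4.79799842e-02,  1.21022245e+00,
       -2.15340873e-05,  1.57076225e+00]), 'dq': array([-2.21594421e-05, -5.12381914e-04,  2.97077031e-03, -4.15818534e-04,
       -2.76898459e-03, -1.76022675e-03]), 'joint_efforts': array([-2.28356275e-04, -5.40766346e+01,  3.40541768e+01,  1.12487585e-02,
        1.64871602e-05, -2.06906049e-05]), 'tool_pos': array([0.17419552, 0.57359873, 0.23049676]), 'ee_rot': array([ 1.46862627e-01,  9.89156574e-01, -7.93328209e-04, -1.06929998e-04]), 'ft_force': array([ 0.06264381,  0.13699759, -0.16759636]), 'wrist_torque': array([-0.02492061,  0.03266359, -0.01497323]), 'grasp_force': 0.0, 'gripper_width': 0.0858726555382708}
```

View pics/side0.png

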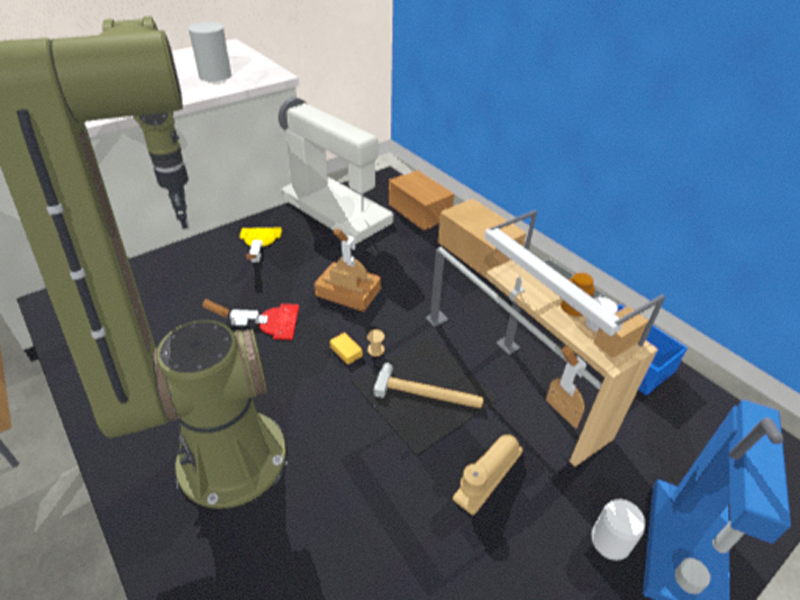

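View pics/top0.png

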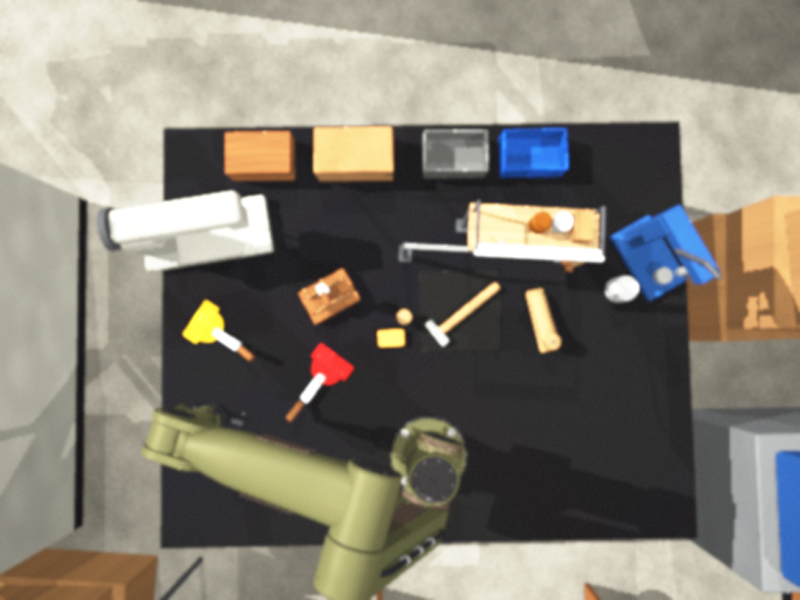

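Candidates, in side-view pixels at 800x600:
- Tan pattern standing in the rack, (347,255), hook and brown handle. This fits the description.
- Yellow look-alike on the bench, (258,245).
- Red look-alike on the bench, (265,320).
- Neighbour on the rail, (568,385).

I choose the one in the rack and will check it in a crop, along with the rail and clip.

Run:
```python
import cv2,numpy as np
s=cv2.imread("sideraw0.png");t=cv2.imread("topraw0.png")
def crop(im,x,y,w,h,k): return cv2.resize(im[y:y+h,x:x+w],(w*k,h*k),interpolation=cv2.INTER_CUBIC)
a=crop(s,190,140,66,60,6) # 396x360
b=crop(t,180,160,66,60,6)
c=crop(s,270,130,133,80,6)[:, :798]
d=crop(t,250,125,133,40,6)
cv2.imwrite("pics/c1.png",np.hstack([a,b])); 
cv2.imwrite("pics/c2.png",c)
```

```text
(no output)
```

View pics/c1.png

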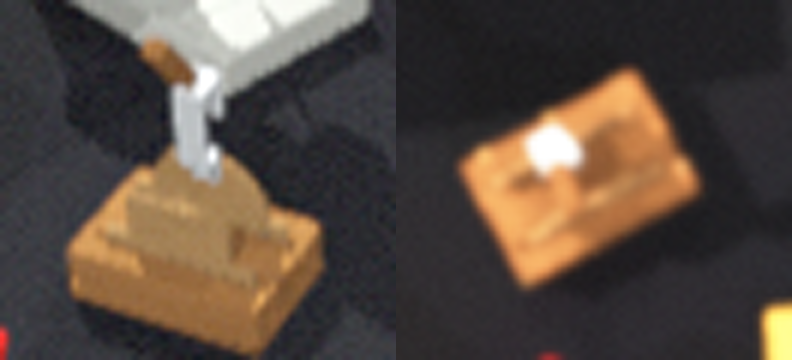

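View pics/c2.png

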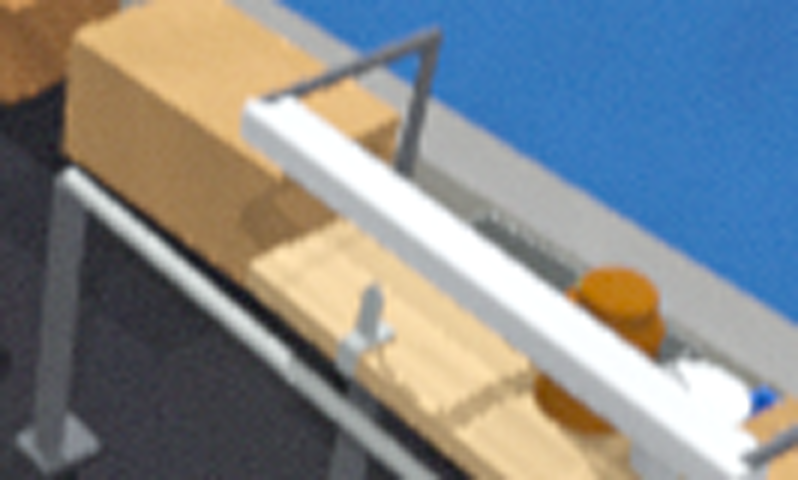

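The crop confirms it: tan plate, metal hook and brown slanted handle. The handle tip is at side-crop (150,45) and the hook top at about (205,70). The clip tongue tip is at c2 (373,288) and the rail end at c2 (68,175). Next I fit the poses.

```bash
cat > h.py <<'E'
import numpy as np
from scipy.spatial.transform import Rotation as R
from scipy.optimize import least_squares
K={"side":(352.24859,253.48355,185.04246,[-0.1355,-0.7357,1.0875],[0.8649,-0.2883,0.1405,-0.3862]),
"top":(421.71946,260.71822,189.81326,[0.3769,0.0776,2.124],[-0.7006,0.7129,-0.0247,0.0187])}
def proj(n,P):
    f,cx,cy,o,q=K[n]; c=R.from_quat(q).inv().apply(np.atleast_2d(P)-o)
    return np.c_[cx+f*c[:,0]/c[:,2],cy+f*c[:,1]/c[:,2]]
def pose2(p,L,z0=0): return R.from_euler('z',p[2]).apply(np.atleast_2d(L))+[p[0],p[1],z0]
S=lambda x,y:(190+x/6,140+y/6)
T=lambda x,y:(180+x/6,160+y/6)
C=lambda x,y:(270+x/6,130+y/6)
F=lambda x,y:(x*.64,y*.64)
def fit(obs,p0):
    def r(p): return np.concatenate([(proj(n,pose2(p,np.array(L)/1000))[0]-px) for n,L,px in obs])
    s=least_squares(r,p0,loss='soft_l1'); print(np.round(s.x,4)); 
    for o,e in zip(obs,r(s.x).reshape(-1,2)): print(o[0],o[1],np.round(e,1))
    return s.x
E
python3 - <<'E'
from h import *
a,b=55,80
rack=[("side",(-a,b,45),S(70,258)),("side",(-a,-b,45),S(258,312)),("side",(a,-b,45),S(322,235)),
("side",(-a,b,0),S(72,292)),("side",(-a,-b,0),S(255,355)),
("top",(-a,b,45),T(64,165)),("top",(a,b,45),T(236,68)),("top",(a,-b,0),T(304,188)),("top",(-a,-b,0),T(131,288))]
best=None
for y in(0.4,-1.2,-.5):
  print(y); p=fit(rack,[.6,.3,y])
st=[("side",(0,235,256),C(68,172)),("side",(-8,60,306),C(250,265)),("side",(-38,55,436),C(250,102)),
("top",(0,235,256),F(403,248)),("top",(-38,55,436),F(474,255)),("top",(-38,-280,436),F(604,262)),("top",(-10,-280,436),F(604,250)),("top",(120,60,306),F(468,203)),("top",(120,-285,306),F(604,208))]
q=fit(st,[.7,-.1,0])
ys=np.arange(-250,60,5)/1000
d=[np.linalg.norm(proj("side",pose2(q,[-.008,y,.350]))[0]-C(373,288)) for y in ys]
i=np.argmin(d);print("clip y tip",ys[i],d[i])
d=[np.linalg.norm(proj("side",pose2(q,[-.008,y,.306]))[0]-C(368,338)) for y in ys]
i=np.argmin(d);print("clip y base",ys[i],d[i])
E
```

```text
0.4
[ 0.5232  0.3028 -0.1994]
side (-55, 80, 45) [  6.1 -11.9]
side (-55, -80, 45) [-12.3   0.2]
side (55, -80, 45) [-0.1  6. ]
side (-55, 80, 0) [  6.4 -10.3]
side (-55, -80, 0) [-11.4   0.5]
top (-55, 80, 45) [2.5 7.4]
top (55, 80, 45) [-21.9   1.7]
top (55, -80, 0) [ -0.8 -11.7]
top (-55, -80, 0) [24.  -6.9]
-1.2
[ 0.5232  0.3028 -0.1994]
side (-55, 80, 45) [  6.1 -11.9]
side (-55, -80, 45) [-12.3   0.2]
side (55, -80, 45) [-0.1  6. ]
side (-55, 80, 0) [  6.4 -10.3]
side (-55, -80, 0) [-11.4   0.5]
top (-55, 80, 45) [2.5 7.4]
top (55, 80, 45) [-21.9   1.7]
top (55, -80, 0) [ -0.8 -11.7]
top (-55, -80, 0) [24.  -6.9]
-0.5
[ 0.5232  0.3028 -0.1994]
side (-55, 80, 45) [  6.1 -11.9]
side (-55, -80, 45) [-12.3   0.2]
side (55, -80, 45) [-0.1  6. ]
side (-55, 80, 0) [  6.4 -10.3]
side (-55, -80, 0) [-11.4   0.5]
top (-55, 80, 45) [2.5 7.4]
top (55, 80, 45) [-21.9   1.7]
top (55, -80, 0) [ -0.8 -11.7]
top (-55, -80, 0) [24.  -6.9]
[ 0.62   -0.1716 -0.0587]
side (0, 235, 256) [ 0.1 -0.5]
side (-8, 60, 306) [-0.7 -1.1]
side (-38, 55, 436) [-1.5 -1.1]
top (0, 235, 256) [ 1.7 -0.7]
top (-38, 55, 436) [ 0.8 -0.1]
top (-38, -280, 436) [ 0.5 -1.1]
top (-10, -280, 436) [ 0.7 -0.3]
top (120, 60, 306) [1.4 0.9]
top (120, -285, 306) [-6.7  1. ]
clip y tip -0.035 0.3125241577473707
clip y base -0.035 2.5087271280337
```

Run:
```python
from h import *
import cv2
a,b=55,80
rack=[("side",(-a,b,45),S(70,258)),("side",(-a,-b,45),S(258,312)),("side",(a,-b,45),S(322,235)),
("side",(-a,b,0),S(72,292)),("side",(-a,-b,0),S(255,355)),
("top",(a,b,45),T(64,165)),("top",(a,-b,45),T(236,68)),("top",(-a,-b,0),T(304,188)),("top",(-a,b,0),T(131,288))]
p=fit(rack,[.5,.3,.5])
top=lambda u:((u[0]-180)*6,(u[1]-160)*6)
sid=lambda u:((u[0]-190)*6,(u[1]-140)*6)
pts={"tip":(-58.5,0,241.4),"grip":(-44.5,0,220.7),"hooktop":(-7,0,174),"step":(-20,0,105),"apex":(0,0,100),"BL":(0,65,35),"BR":(0,-65,35)}
for sx in(-28,28):
  for tilt in (-3,):
    for k,v in pts.items():
      L=R.from_euler('y',tilt,degrees=True).apply(np.array(v)/1000)+[sx/1000,0,.010]
      W=pose2(p,L)[0]
      print(sx,k,W.round(3),np.round(sid(proj("side",W)[0])),np.round(top(proj("top",W)[0])))
```

```text
[0.5098 0.3049 0.492 ]
side (-55, 80, 45) [-0.6 -2. ]
side (-55, -80, 45) [-0.2 -0.6]
side (55, -80, 45) [ 0.  -2.4]
side (-55, 80, 0) [-0.1 -0.3]
side (-55, -80, 0) [ 0.5 -0.3]
top (55, 80, 45) [0.6 0.3]
top (55, -80, 45) [0.3 0.7]
top (-55, -80, 0) [0.3 0.6]
top (-55, 80, 0) [ 1.3 -0.6]
-28 tip [0.422 0.258 0.248] [113.  87.] [219. 277.]
-28 grip [0.436 0.265 0.228] [126.  99.] [212. 260.]
-28 hooktop [0.471 0.284 0.183] [158. 120.] [193. 217.]
-28 step [0.463 0.28  0.114] [157. 204.] [208. 231.]
-28 apex [0.48  0.289 0.11 ] [170. 192.] [196. 209.]
-28 BL [0.453 0.348 0.045] [101. 232.] [133. 248.]
-28 BR [0.514 0.234 0.045] [254. 282.] [272. 171.]
28 tip [0.472 0.285 0.248] [154.  43.] [183. 211.]
28 grip [0.485 0.292 0.228] [166.  55.] [176. 195.]
28 hooktop [0.52  0.311 0.183] [196.  77.] [158. 153.]
28 step [0.512 0.306 0.114] [194. 160.] [174. 170.]
28 apex [0.53  0.316 0.11 ] [207. 149.] [162. 148.]
28 BL [0.502 0.375 0.045] [137. 190.] [100. 188.]
28 BR [0.564 0.26  0.045] [288. 237.] [239. 112.]
```

Both fits are good to about 1–2 px. The hanger is in the far slot: predicted tip (154,43), seen (150,45). Now the pre-grasp numbers, with the tool leaning about 3° more than the handle for light clearance.

```bash
cat >> h.py <<'E'
RACK=np.array([0.5098,0.3049,0.492]); ST=np.array([0.62,-0.1716,-0.0587]); CLIP=-0.035
LEAN=37
GR=np.array([-.0459,0,.2228])  # grasp point in hanger, 2.5 mm up the handle
def hook_w(x,y,z): return pose2(ST,[x,y,.25+z])[0]
def tool(yaw,lean):   # tool axes: z fwd-down leaning back, y = hanger y
    return R.from_euler('z',yaw)*R.from_euler('y',-np.radians(lean))*R.from_matrix(np.array([[-1,0,0],[0,1,0],[0,0,-1]]).T)
def tcp_hung(x,y,z,extra=0):  # hook at rail-frame x,y,z, hanger upright
    r=tool(ST[2],LEAN); d=pose2([0,0,ST[2]],GR-[-.007,0,.165])[0]
    return hook_w(x,y,z)+d+r.apply([0,0,.019-extra]),r
def tcp_rack(back=0,up=0):
    r=tool(RACK[2],LEAN+3)
    g=pose2(RACK,R.from_euler('y',-3,degrees=True).apply(GR)+[.028,0,.010])[0]
    return g+r.apply([0,0,.019-back])+[0,0,up],r
def num(cur,tgt):
    p,r=cur;P,Q=tgt
    return np.round(np.r_[r.inv().apply(P-p)/.4,(r.inv()*Q).as_rotvec()/np.pi],4)
E
python3 - <<'E'
from h import *
from plant import bot
s=bot.observe();c=(s["tool_pos"],R.from_quat(s["ee_rot"]))
print(tcp_rack(.1)[0],tcp_rack()[0],tcp_rack()[1].as_matrix().round(2)); print(num(c,tcp_rack(.1)))
E
```

```text
[0.4379109  0.26637032 0.29214204] [0.49456554 0.29673494 0.2155376 ] [[-0.68 -0.47  0.57]
 [-0.36  0.88  0.3 ]
 [-0.64  0.   -0.77]]
[-0.854  -0.5436 -0.1532 -0.0878 -0.2106 -0.2398]
```

Call:
play_rows --motion '[[[-0.04, -0.03, -0.015, -0.004, -0.01, -0.012, 0], [-0.12, -0.08, -0.03, -0.013, -0.03, -0.034, 0], [-0.21, -0.135, -0.05, -0.022, -0.052, -0.06, 0], [-0.31, -0.2, -0.065, -0.031, -0.075, -0.086, 0], [-0.41, -0.26, -0.08, -0.042, -0.1, -0.114, 0], [-0.51, -0.325, -0.095, -0.052, -0.125, -0.142, 0], [-0.61, -0.39, -0.11, -0.063, -0.15, -0.171, 0], [-0.71, -0.45, -0.13, -0.073, -0.175, -0.2, 0], [-0.79, -0.505, -0.145, -0.081, -0.195, -0.222, 0], [-0.854, -0.544, -0.153, -0.088, -0.211, -0.24, 0]]]'

```text
time: 0.93
tool_pos: [0.4188, 0.2875, 0.2887]
ee_rot: [-0.23, 0.91, 0.084, 0.333]
ft_force: [0.8, 0.7, -0.8]
gripper_width: 0.0855
grasp_force: 0.0
```

```bash
cat > look.py <<'E'
import sys,cv2,numpy as np
from h import *
from plant import bot,viewer
def look(name,boxes,marks=None):
    o=[]
    for n,x,y,w,h,k in boxes:
        f=viewer.camera(n)["frame"].copy()
        im=cv2.resize(f[y:y+h,x:x+w],(w*k,h*k),interpolation=cv2.INTER_CUBIC)
        for m in (marks or []):
            u=(proj(n,m)[0]-[x,y]+.5)*k
            cv2.circle(im,tuple(int(v) for v in u),3,(255,0,255),1)
        o.append(im)
    cv2.imwrite(f"pics/{name}.png",np.hstack(o))
def cur():
    s=bot.observe();return s["tool_pos"],R.from_quat(s["ee_rot"])
E
python3 - <<'E'
from look import *
c=cur();print(bot.observe()["time"],c[0],num(c,tcp_rack(.1)));print(num(c,tcp_rack(0)))
g=tcp_rack(.019)[0]
look("pre",[("side",180,120,66,80,6),("top",175,150,66,80,6)],[g,c[0]])
E
```

```text
0.9333 [0.41883875 0.28747677 0.28865506] [-0.0185 -0.0691  0.0042  0.0007  0.0012  0.001 ]
[-0.0176 -0.0697  0.2542  0.0007  0.0012  0.001 ]
```

View pics/pre.png

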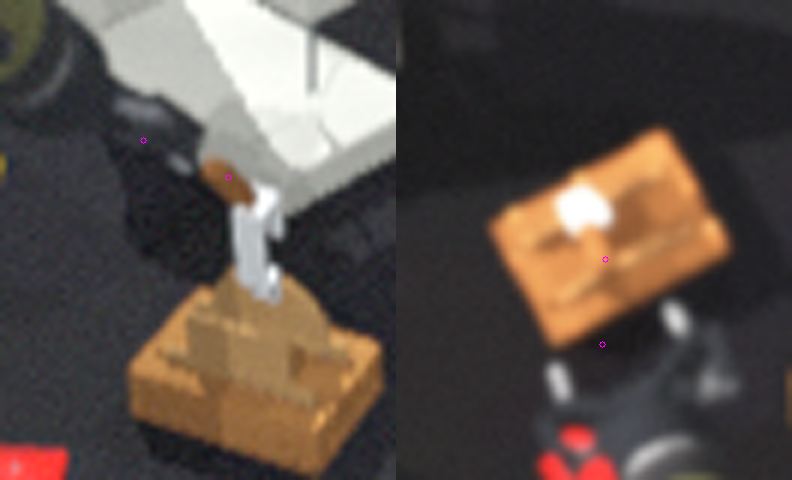

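The handle runs from side (207,162) to (248,198), with my predicted grasp mark at its middle (228,177). The open fingers stand short of it. I need to know whether the shift is taken from the commanded pose or the measured one, so I'll make a small advance and check.

Call:
play_rows --motion '[[[0, 0, 0, 0, 0, 0, 0], [0, 0, 0.01, 0, 0, 0, 0], [0, 0, 0.03, 0, 0, 0, 0], [0, 0, 0.05, 0, 0, 0, 0], [0, 0, 0.07, 0, 0, 0, 0], [0, 0, 0.08, 0, 0, 0, 0], [0, 0, 0.08, 0, 0, 0, 0], [0, 0, 0.08, 0, 0, 0, 0], [0, 0, 0.08, 0, 0, 0, 0], [0, 0, 0.08, 0, 0, 0, 0]]]'

```text
time: 1.87
tool_pos: [0.4375, 0.2984, 0.2643]
ee_rot: [-0.228, 0.912, 0.084, 0.331]
ft_force: [0.2, -0.4, -0.3]
gripper_width: 0.0854
grasp_force: 0.0
```

Run:
```python
from look import *
c=cur();print(bot.observe()["time"],c[0],num(c,tcp_rack(0)))
```

```text
1.8667 [0.43748058 0.2984336  0.26428735] [-1.680e-02 -7.120e-02  1.729e-01  3.000e-04 -1.000e-04 -1.000e-03]
```

Call:
play_rows --motion '[[[-0.005, -0.02, 0, 0, 0, 0, 0], [-0.012, -0.05, 0, 0, 0, 0, 0], [-0.017, -0.071, 0.005, 0, 0, 0, 0], [-0.017, -0.071, 0.03, 0, 0, 0, 0], [-0.017, -0.071, 0.06, 0, 0, 0, 0], [-0.017, -0.071, 0.095, 0, 0, 0, 0], [-0.017, -0.071, 0.13, 0, 0, 0, 0], [-0.017, -0.071, 0.16, 0, 0, 0, 0], [-0.017, -0.071, 0.173, 0, 0, 0, 0], [-0.017, -0.071, 0.173, 0, 0, 0, 0]]]'

```text
time: 2.7
tool_pos: [0.4946, 0.2964, 0.2143]
ee_rot: [-0.227, 0.912, 0.084, 0.331]
ft_force: [-0.4, 0.1, 0.4]
gripper_width: 0.085
grasp_force: 0.0
```

Run:
```python
from look import *
c=cur();print(bot.observe()["time"],c[0],num(c,tcp_rack(0)))
look("at",[("side",180,120,66,80,6),("top",175,150,66,80,6)],[tcp_rack(.019)[0],c[0]])
```

```text
2.7 [0.49455282 0.29641374 0.21432385] [-0.0023  0.0007 -0.0021  0.0001 -0.0007 -0.0011]
```

View pics/at.png

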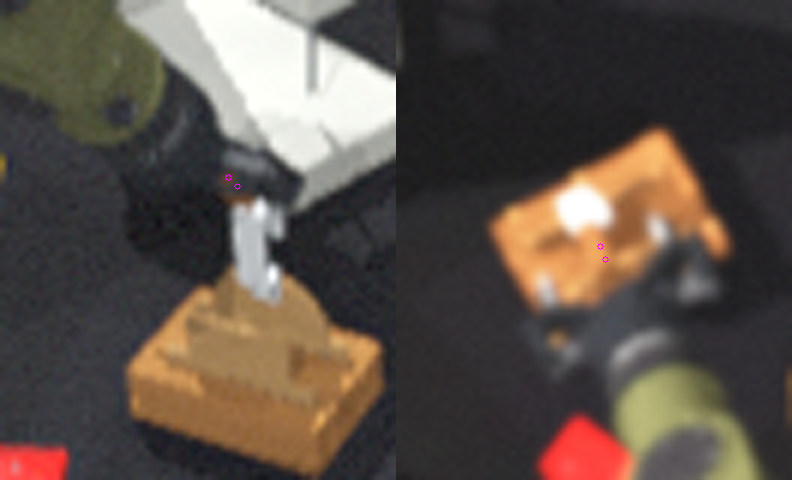

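The handle sits between the fingers: tips at top (547,290) and (658,228), hook at (583,210). I'll close the gripper.

Call:
play_rows --motion '[[[0, 0, 0, 0, 0, 0, 0.3], [0, 0, 0, 0, 0, 0, 0.5], [0, 0, 0, 0, 0, 0, 0.7], [0, 0, 0, 0, 0, 0, 0.85], [0, 0, 0, 0, 0, 0, 1], [0, 0, 0, 0, 0, 0, 1], [0, 0, 0, 0, 0, 0, 1], [0, 0, 0, 0, 0, 0, 1], [0, 0, 0, 0, 0, 0, 1], [0, 0, 0, 0, 0, 0, 1]]]'

```text
time: 3.63
tool_pos: [0.4947, 0.2969, 0.2156]
ee_rot: [-0.228, 0.912, 0.084, 0.331]
ft_force: [-2.1, -0.1, 3.5]
gripper_width: 0.0176
grasp_force: 59.7
```

Run:
```python
from look import *
c=cur();s=bot.observe();print(s["time"],s["gripper_width"],s["grasp_force"],s["ft_force"],num(c,(c[0]+[0,0,.17],c[1])))
# with 3deg straightening after 60mm lift
print(num(c,(c[0]+[0,0,.06],c[1])))
```

```text
3.6333 0.017610065701056637 59.718815088272095 [-2.12652156 -0.09326341  3.48113125] [-0.2731  0.0012 -0.3256  0.      0.      0.    ]
[-0.0964  0.0004 -0.1149  0.      0.      0.    ]
```

Gripped at 17.6 mm with 60 N. I lift straight out of the slot.

Call:
play_rows --motion '[[[-0.008, 0, -0.01, 0, 0, 0, 1], [-0.025, 0, -0.03, 0, 0, 0, 1], [-0.05, 0, -0.06, 0, 0, 0, 1], [-0.08, 0, -0.095, 0, 0, 0, 1], [-0.115, 0, -0.137, 0, 0, 0, 1], [-0.15, 0, -0.179, 0, 0, 0, 1], [-0.185, 0, -0.22, 0, 0, 0, 1], [-0.218, 0, -0.26, 0, 0, 0, 1], [-0.25, 0, -0.298, 0, 0, 0, 1], [-0.273, 0, -0.326, 0, 0, 0, 1]]]'

```text
time: 4.47
tool_pos: [0.4948, 0.2959, 0.387]
ee_rot: [-0.227, 0.912, 0.084, 0.331]
ft_force: [0.3, -0.2, -1.7]
gripper_width: 0.0175
grasp_force: 59.3
```

Run:
```python
from look import *
c=cur();s=bot.observe();print(s["time"],c[0],s["gripper_width"],s["grasp_force"],s["ft_force"],s["joints"].round(2))
t=tcp_hung(-.06,.13,.05);print(t[0],num(c,t))
```

```text
4.4667 [0.49476429 0.29587071 0.38697993] 0.01746309168721118 59.25467491149902 [ 0.32620651 -0.23025388 -1.70564511] [ 0.57 -0.33 -0.57  0.63 -0.05  0.06]
[ 0.54031175 -0.03669263  0.34262593] [ 0.2926 -0.7876 -0.1028  0.1091  0.0159  0.1361]
```

Call:
play_rows --motion '[[[0.012, -0.03, -0.004, 0.004, 0.001, 0.005, 1], [0.035, -0.09, -0.012, 0.012, 0.002, 0.016, 1], [0.065, -0.17, -0.022, 0.024, 0.003, 0.03, 1], [0.098, -0.26, -0.034, 0.036, 0.005, 0.045, 1], [0.132, -0.355, -0.046, 0.049, 0.007, 0.061, 1], [0.167, -0.45, -0.058, 0.062, 0.009, 0.077, 1], [0.202, -0.545, -0.07, 0.075, 0.011, 0.093, 1], [0.235, -0.635, -0.082, 0.088, 0.013, 0.109, 1], [0.267, -0.72, -0.094, 0.1, 0.015, 0.124, 1], [0.293, -0.788, -0.103, 0.109, 0.016, 0.136, 1]]]'

```text
time: 5.3
tool_pos: [0.5388, -0.0398, 0.3383]
ee_rot: [0.03, 0.949, -0.01, 0.315]
ft_force: [0.8, -0.3, -2.2]
gripper_width: 0.0172
grasp_force: 59.3
```

Run:
```python
from look import *
c=cur();s=bot.observe();print(s["time"],c[0],s["gripper_width"],s["grasp_force"],s["ft_force"],s["joints"].round(2))
t=tcp_hung(-.06,.13,.05);print(t[0],num(c,t))
t=tcp_hung(-.0,.13,.047);print(t[0],num(c,t))
```

```text
5.3 [ 0.53875999 -0.03984715  0.33826137] 0.017233466676815374 59.288073778152466 [ 0.7880775  -0.3369252  -2.17486017] [-0.08 -0.35 -0.66  0.62  0.01 -0.01]
[ 0.54031175 -0.03669263  0.34262593] [-0.0092  0.0081 -0.0067 -0.0012 -0.0014 -0.0011]
[ 0.60020841 -0.04021261  0.33962593] [-0.1249  0.0089  0.089  -0.0012 -0.0014 -0.0011]
```

Call:
play_rows --motion '[[[-0.004, 0.004, -0.003, 0, 0, 0, 1], [-0.009, 0.008, -0.007, -0.001, -0.001, -0.001, 1], [-0.009, 0.008, -0.007, -0.001, -0.001, -0.001, 1], [-0.009, 0.008, -0.007, -0.001, -0.001, -0.001, 1], [-0.009, 0.008, -0.007, -0.001, -0.001, -0.001, 1], [-0.009, 0.008, -0.007, -0.001, -0.001, -0.001, 1], [-0.009, 0.008, -0.007, -0.001, -0.001, -0.001, 1], [-0.009, 0.008, -0.007, -0.001, -0.001, -0.001, 1], [-0.009, 0.008, -0.007, -0.001, -0.001, -0.001, 1], [-0.009, 0.008, -0.007, -0.001, -0.001, -0.001, 1]]]'

```text
time: 6.13
tool_pos: [0.5418, -0.0332, 0.3453]
ee_rot: [0.025, 0.948, -0.008, 0.318]
ft_force: [0.2, 0.4, -2.5]
gripper_width: 0.0173
grasp_force: 59.7
```

Run:
```python
from look import *
c=cur();print(c[0]);
for x,z in((0,.047),(0,0)):
  t=tcp_hung(x,.13,z);print(num(c,t))
# hanger pose implied by tool
def pt(l):
    d=np.array(l)/1000-GR; h=R.from_euler('z',ST[2]); g=c[0]+c[1].apply([0,0,-.019]); return g+h.apply(d)
marks=[pt((-7,-12,174)),pt((-7,12,174)),pt((8,0,135)),pt((0,65,0)),pt((0,-65,0)),pt((-20,0,105))]+[hook_w(0,y,0) for y in(.07,.12,.17,.22)]
look("hov",[("side",255,140,80,100,5),("top",240,125,78,100,5)],marks)
```

```text
[ 0.54177379 -0.03318622  0.34526364]
[-0.1085 -0.0098  0.0999  0.0013  0.0008  0.0013]
[-0.0376 -0.0099  0.1935  0.0013  0.0008  0.0013]
```

View pics/hov.png

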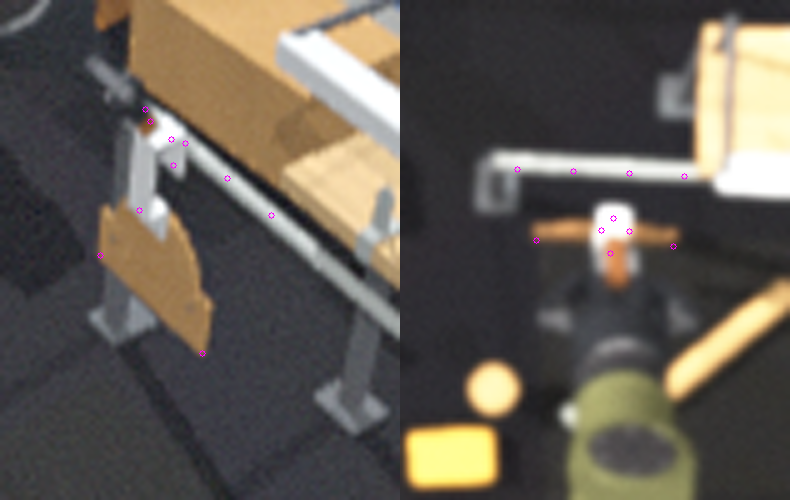

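The hover pose matches the prediction. The plate corners are at side (100,254) and (204,352), within 3 px. In the top view the hook centre is at about (614,222) and the rail at row 165, and both are offset from the fit by the same 7 px, so their relative position holds. I move over the rail.

Call:
play_rows --motion '[[[-0.008, -0.001, 0.007, 0, 0, 0, 1], [-0.02, -0.002, 0.018, 0, 0, 0, 1], [-0.035, -0.003, 0.032, 0, 0, 0, 1], [-0.05, -0.004, 0.046, 0.001, 0, 0.001, 1], [-0.065, -0.006, 0.06, 0.001, 0.001, 0.001, 1], [-0.08, -0.008, 0.074, 0.001, 0.001, 0.001, 1], [-0.095, -0.009, 0.088, 0.001, 0.001, 0.001, 1], [-0.105, -0.01, 0.097, 0.001, 0.001, 0.001, 1], [-0.108, -0.01, 0.1, 0.001, 0.001, 0.001, 1], [-0.108, -0.01, 0.1, 0.001, 0.001, 0.001, 1]]]'

```text
time: 7.07
tool_pos: [0.6004, -0.0406, 0.339]
ee_rot: [0.027, 0.948, -0.009, 0.316]
ft_force: [-0.1, -0.1, -0.6]
gripper_width: 0.0171
grasp_force: 59.7
```

Run:
```python
from look import *
c=cur();s=bot.observe();print(s["time"],c[0],s["ft_force"]);
for x,z in((0,.047),(0,0)):
  t=tcp_hung(x,.13,z);print(num(c,t))
h=R.from_euler('z',ST[2]); g=c[0]+c[1].apply([0,0,-.019])
pt=lambda l:g+h.apply(np.array(l)/1000-GR)
marks=[pt((8,-12,135)),pt((8,12,135)),pt((0,65,0)),pt((0,-65,0)),pt((-20,0,105))]+[hook_w(0,y,0) for y in(.07,.12,.17,.22)]
look("over",[("side",260,130,75,95,5),("top",240,125,80,95,5)],marks)
```

```text
7.0667 [ 0.60039985 -0.04056388  0.33901836] [-0.14889697 -0.06920899 -0.61743487]
[-0.0005  0.0008 -0.0015  0.0002 -0.0005  0.0002]
[ 0.0701  0.0008  0.0924  0.0002 -0.0005  0.0002]
```

View pics/over.png

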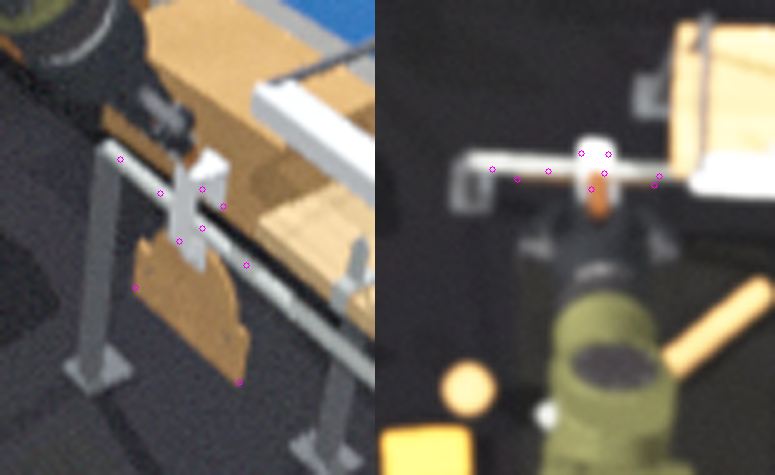

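The hook straddles the rail: hook centre at top row 158, which equals the prediction after the 7 px offset, and the plate corners match. I lower it.

Call:
play_rows --motion '[[[0.004, 0, 0.006, 0, 0, 0, 1], [0.012, 0, 0.016, 0, 0, 0, 1], [0.022, 0, 0.029, 0, 0, 0, 1], [0.032, 0, 0.042, 0, 0, 0, 1], [0.042, 0, 0.055, 0, 0, 0, 1], [0.051, 0.001, 0.067, 0, 0, 0, 1], [0.059, 0.001, 0.078, 0, 0, 0, 1], [0.065, 0.001, 0.085, 0, 0, 0, 1], [0.067, 0.001, 0.088, 0, 0, 0, 1], [0.067, 0.001, 0.088, 0, 0, 0, 1]]]'

```text
time: 8.0
tool_pos: [0.5997, -0.0401, 0.2946]
ee_rot: [0.027, 0.948, -0.009, 0.317]
ft_force: [0.2, -0.8, -1.0]
gripper_width: 0.0169
grasp_force: 59.7
```

Run:
```python
from look import *
c=cur();s=bot.observe();print(s["time"],c[0],s["ft_force"],s["wrist_torque"]);
print(num(c,tcp_hung(0,.13,0)),num(c,tcp_hung(0,.13,-.006)))
```

```text
8.0 [ 0.59965686 -0.04007881  0.29460096] [ 0.17339361 -0.82321779 -0.95804488] [0.05134449 0.90685634 0.06103113]
[ 0.0019 -0.0003  0.0048  0.0002 -0.0004  0.0002] [ 0.0109 -0.0003  0.0168  0.0002 -0.0004  0.0002]
```

Call:
play_rows --motion '[[[0.001, 0, 0.001, 0, 0, 0, 1], [0.002, 0, 0.003, 0, 0, 0, 1], [0.003, 0, 0.004, 0, 0, 0, 1], [0.004, 0, 0.005, 0, 0, 0, 1], [0.005, 0, 0.006, 0, 0, 0, 1], [0.005, 0, 0.007, 0, 0, 0, 1], [0.005, 0, 0.007, 0, 0, 0, 1], [0.005, 0, 0.007, 0, 0, 0, 1], [0.005, 0, 0.007, 0, 0, 0, 1], [0.005, 0, 0.007, 0, 0, 0, 1]]]'

```text
time: 8.83
tool_pos: [0.6003, -0.0401, 0.2924]
ee_rot: [0.027, 0.948, -0.009, 0.317]
ft_force: [-1.4, 0.4, 3.0]
gripper_width: 0.0173
grasp_force: 60.1
```

Run:
```python
from look import *
c=cur();s=bot.observe();print(s["time"],c[0],s["ft_force"],s["wrist_torque"]);
print(num(c,tcp_hung(0,.13,0)),num(c,tcp_hung(0,.13,-.006)))
for z in (0,.001,.002,.004): print(z,num(c,tcp_hung(0,CLIP,z)))
```

```text
8.8333 [ 0.6003241  -0.04007933  0.29240081] [-1.3941993   0.37073887  2.97562329] [-0.03814072  0.52791343  0.02459979]
[-0.0001 -0.0003 -0.0006  0.0002  0.0001  0.0003] [ 0.0089 -0.0004  0.0114  0.0002  0.0001  0.0003]
0 [ 2.000e-04 -4.128e-01 -9.000e-04  2.000e-04  1.000e-04  3.000e-04]
0.001 [-1.300e-03 -4.128e-01 -2.900e-03  2.000e-04  1.000e-04  3.000e-04]
0.002 [-2.800e-03 -4.128e-01 -4.900e-03  2.000e-04  1.000e-04  3.000e-04]
0.004 [-5.800e-03 -4.128e-01 -8.900e-03  2.000e-04  1.000e-04  3.000e-04]
```

The hook has touched down at the predicted height (3 N). I slide it along the rail.

Call:
play_rows --motion '[[[-0.001, -0.005, -0.003, 0, 0, 0, 1], [-0.001, -0.02, -0.003, 0, 0, 0, 1], [-0.001, -0.045, -0.003, 0, 0, 0, 1], [-0.001, -0.075, -0.003, 0, 0, 0, 1], [-0.001, -0.105, -0.003, 0, 0, 0, 1], [-0.001, -0.135, -0.003, 0, 0, 0, 1], [-0.001, -0.165, -0.003, 0, 0, 0, 1], [-0.001, -0.19, -0.003, 0, 0, 0, 1], [-0.001, -0.21, -0.003, 0, 0, 0, 1], [-0.001, -0.22, -0.003, 0, 0, 0, 1]]]'

```text
time: 9.67
tool_pos: [0.5941, -0.1295, 0.2926]
ee_rot: [0.028, 0.948, -0.009, 0.317]
ft_force: [0.2, -0.0, -1.2]
gripper_width: 0.0173
grasp_force: 59.8
```

Run:
```python
from look import *
c=cur();s=bot.observe();print(s["time"],c[0],s["ft_force"],s["wrist_torque"],s["joints"].round(2));
for z in (0,.001): print(z,num(c,tcp_hung(0,CLIP,z)))
```

```text
9.6667 [ 0.59411635 -0.12949181  0.29258038] [ 0.24127252 -0.00747863 -1.23652363] [0.11682592 0.78057082 0.02647241] [-0.29 -0.18 -0.65  0.47  0.14 -0.18]
0 [-1.800e-03 -1.888e-01  1.300e-03 -1.000e-04 -4.000e-04 -1.000e-04]
0.001 [-3.300e-03 -1.888e-01 -7.000e-04 -1.000e-04 -4.000e-04 -1.000e-04]
```

Call:
play_rows --motion '[[[-0.002, -0.01, 0, 0, 0, 0, 1], [-0.003, -0.03, 0, 0, 0, 0, 1], [-0.003, -0.055, 0, 0, 0, 0, 1], [-0.003, -0.085, 0, 0, 0, 0, 1], [-0.003, -0.115, 0, 0, 0, 0, 1], [-0.003, -0.145, 0, 0, 0, 0, 1], [-0.003, -0.168, 0, 0, 0, 0, 1], [-0.003, -0.182, 0, 0, 0, 0, 1], [-0.003, -0.189, 0, 0, 0, 0, 1], [-0.003, -0.189, 0, 0, 0, 0, 1]]]'

```text
time: 10.5
tool_pos: [0.591, -0.204, 0.2935]
ee_rot: [0.028, 0.948, -0.009, 0.317]
ft_force: [-0.4, -0.7, -0.5]
gripper_width: 0.0172
grasp_force: 59.7
```

Run:
```python
from look import *
c=cur();s=bot.observe();print(s["time"],c[0],s["ft_force"],s["wrist_torque"]);
for z in (0,.001): print(z,num(c,tcp_hung(0,CLIP,z)))
h=R.from_euler('z',ST[2]); g=c[0]+c[1].apply([0,0,-.019])
pt=lambda l:g+h.apply(np.array(l)/1000-GR)
marks=[pt((0,65,0)),pt((0,-65,0)),hook_w(-.008,CLIP,.056),hook_w(-.008,CLIP,.099)]
look("slid",[("side",285,145,80,95,5),("top",265,115,78,95,5)],marks)
```

```text
10.5 [ 0.59099832 -0.20402503  0.29351349] [-0.38548105 -0.70633184 -0.46487944] [ 0.05364076  0.90370132 -0.024853  ]
0 [ 0.0022 -0.0023  0.0011  0.0001 -0.0003  0.    ]
0.001 [ 0.0007 -0.0023 -0.0009  0.0001 -0.0003  0.    ]
```

View pics/slid.png

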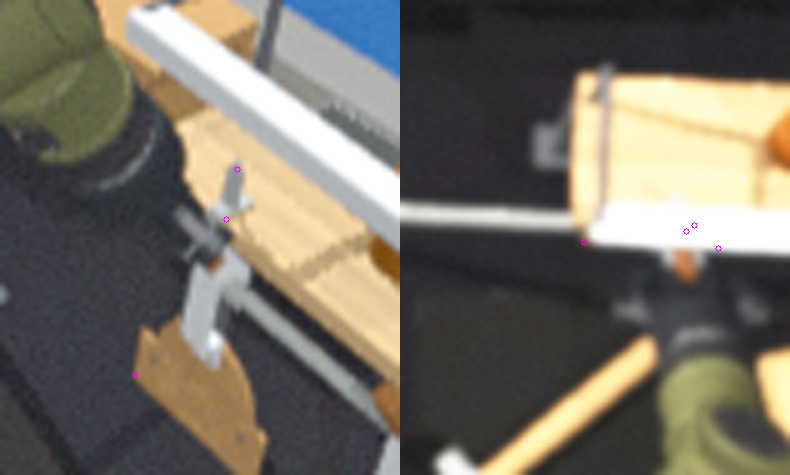

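The tongue tip matches the mark at (237,169) and the plate corner matches at (135,375). A faint clip-leaf bulge in the top view at (678,197) disagrees slightly, so I check the clip's y numerically.

Run:
```python
from look import *
import cv2
q=ST
for y in(-.025,-.03,-.035,-.04):
  print(y,[np.round((proj("side",pose2(q,[x,y,z]))[0]-[270,130])*6) for x,z in((-.008,.349),(-.008,.306),(.012,.307))],np.round((proj("top",pose2(q,[.012,y,.307]))[0]-[265,115]+.5)*5))
t=cv2.imread("topraw0.png").astype(int)
print("top gray"); g=t.mean(2).astype(int)
for r in range(150,162): print(r,g[r,388-0-0-265+265-0:412] if 0 else g[r,390:416])
s=cv2.imread("sideraw0.png").astype(int)
print("side sat (r-b)")
for r in range(175,192): print(r,(s[r,:,2]-s[r,:,0])[322:344])
```

```text
-0.025 [array([359., 281.]), array([346., 340.]), array([373., 326.])] [276. 208.]
-0.03 [array([365., 286.]), array([352., 345.]), array([379., 331.])] [281. 208.]
-0.035 [array([372., 291.]), array([359., 350.]), array([385., 336.])] [287. 209.]
-0.04 [array([378., 296.]), array([365., 355.]), array([391., 341.])] [293. 209.]
top gray
150 [ 56  83 115 137 150 157 156 154 146 137 128 122 116 117 113 110 110 105
  99  93  95 102 109 110 110 110]
151 [ 71  96 130 145 153 156 157 157 149 140 129 120 117 115 110 103  95  89
  84  80  82  95 106 110 109 112]
152 [ 63  88 117 132 140 144 152 153 150 138 127 120 115 106  98  88  80  75
  69  70  69  84 101 108 109 108]
153 [ 50  67  87 107 118 126 136 140 135 129 119 114 108  97  83  74  70  67
  65  66  67  77  95 104 105 103]
154 [ 39  51  67  87 107 114 123 125 122 116 112 103  94  81  74  71  67  66
  67  64  68  74  86  98  98  98]
155 [ 33  40  54  73  95 108 117 118 117 110 104  95  83  74  71  69  68  67
  68  68  68  73  83  91  90  95]
156 [ 31  35  44  61  84  99 112 117 116 114 108 102  90  78  72  69  69  70
  70  73  76  82  
[... 1109 characters left out ...]
 77 78 56  2 -8  1 38 75 81 75 75 75 76 78 75 77 76]
183 [69 75 77 73 76 79 77 41 -3 -9  0 20 53 74 76 76 77 75 75 76 75 75]
184 [61 69 75 74 75 75 65 18 -4 -5 -6 -4 13 46 74 77 75 78 79 77 77 75]
185 [67 64 71 74 66 57 27 -3 -5 -6 -7 -7 -7 25 72 76 78 77 76 77 77 78]
186 [59 64 65 65 47 24 -2 -7 -6 -5 -5  2 10 51 78 77 78 75 77 75 77 78]
187 [36 59 64 62 24 -2 -6 -6 -3  8 26 45 65 75 78 75 79 74 76 75 76 76]
188 [ 1 33 57 60 15 -7 -5  1 26 48 54 69 79 76 75 74 75 76 78 78 77 77]
189 [-3  9 35 47  5 -6 -5 18 63 77 77 71 79 77 75 76 79 77 76 76 76 74]
190 [-3 -8  2  5 -3 -8 -4 29 68 78 75 72 74 78 75 75 76 76 78 76 77 77]
191 [-5 -9 -4 -5 -5 -6 -1 44 66 67 71 73 70 71 75 74 77 76 77 75 75 75]
```

Run:
```python
from look import *
import cv2
t=cv2.imread("topraw0.png").astype(int)
for r in range(149,158): print(r,(t[r,:,2]-t[r,:,0])[308:334], t[r,:,1][308:334])
h=-.417
st=[("side",(0,235,256),C(68,172)),("side",(-8,60,306),C(250,265)),("side",(-38,55,436),C(250,102)),
("top",(0,235,256),F(403,248)),("top",(-38,55,436),F(474,255)),("top",(-38,-280,436),F(604,262)),("top",(-10,-280,436),F(604,250)),("top",(120,60,306),F(468,203))]
st=[(n,L,(u+h,v+h)) for n,L,(u,v) in st]
q=fit(st,ST)
for p in (ST,q):
 for x in (0,.003,.006):
  pp=p+[x,0,0]
  f=lambda y:np.r_[proj("side",pose2(pp,[-.008,y[0],.349]))[0]-(332,176.3)]
  s=least_squares(f,[-.035]);w=pose2(pp,[-.008,s.x[0],.349])[0]
  print(x,s.x,s.fun,"clip world",w.round(4))
c=cur();r=R.from_euler('z',ST[2]);print("hook world FK",(c[0]+c[1].apply([0,0,-.019])+r.apply(np.array([-.007,0,.165])-GR)).round(4))
```

```text
149 [48 45 42 42 43 46 45 44 43 43 43 43 41 42 41 41 42 44 45 45 46 45 45 46
 48 49] [249 250 251 251 251 250 251 251 251 251 251 251 251 251 251 251 251 251
 251 251 250 250 250 250 250 250]
150 [49 44 43 44 46 48 49 46 43 43 43 42 41 42 39 41 40 43 42 42 43 42 41 44
 42 45] [249 251 251 251 250 250 249 250 251 251 251 251 251 251 251 251 251 251
 251 251 251 251 251 251 251 251]
151 [49 44 45 45 48 54 57 56 51 47 46 44 43 43 42 44 45 46 46 44 46 45 46 45
 45 46] [249 251 251 251 250 248 247 248 249 250 251 251 251 251 251 251 251 250
 250 251 251 251 251 251 251 250]
152 [49 46 44 45 48 54 61 61 57 52 49 43 43 42 46 48 50 53 52 53 51 52 52 51
 51 54] [249 251 251 251 250 248 245 245 246 249 249 250 250 250 250 250 249 249
 249 248 249 249 249 249 249 248]
153 [47 41 42 42 46 52 59 66 62 57 45 33 28 32 42 49 54 55 58 55 54 55 56 54
 55 56] [250 251 251 251 250 248 245 243 244 246 248 249 249 249 249 249 248 248
 247 248 248 248 248 248 248 248]
154 [41 35 34 35 40 44 50 56 59 53 35 18 14 19 31 44 50 52 54 51 52 51 52 50
 51 52] [250 252 252 252 251 250 248 246 244 245 246 249 250 25
[... 698 characters left out ...]
, 55, 436) [-1.6 -1.3]
top (0, 235, 256) [ 1.4 -0.5]
top (-38, 55, 436) [0.4 0.1]
top (-38, -280, 436) [ 0.1 -0.9]
top (-10, -280, 436) [ 0.3 -0.1]
top (120, 60, 306) [1.1 1.1]
0 [-0.0301611] [-1.08982869  1.38936202] clip world [ 0.6102 -0.2012  0.349 ]
0.003 [-0.02911388] [-0.67748769  0.86603324] clip world [ 0.6133 -0.2002  0.349 ]
0.006 [-0.02806019] [-0.26797755  0.34348213] clip world [ 0.6164 -0.1991  0.349 ]
0 [-0.033026] [-0.9967331   1.27064721] clip world [ 0.6109 -0.201   0.349 ]
0.003 [-0.03197791] [-0.58481717  0.74755285] clip world [ 0.614 -0.2    0.349]
0.006 [-0.03092336] [-0.17572927  0.22523618] clip world [ 0.6171 -0.1989  0.349 ]
hook world FK [ 0.6184 -0.2048  0.2509]
```

Side (tongue at column 332) and top (clip leaf at column 320) both put the clip at world y ≈ -0.199. The hook is at -0.2048, so I shift +5.5 mm, set it down and open.

Call:
play_rows --motion '[[[0, 0.004, 0, 0, 0, 0, 1], [0, 0.009, 0, 0, 0, 0, 1], [0, 0.014, 0, 0, 0, 0, 1], [0.002, 0.014, 0.001, 0, 0, 0, 1], [0.002, 0.014, 0.002, 0, 0, 0, 1], [0.002, 0.014, 0.002, 0, 0, 0, 1], [0.002, 0.014, 0.002, 0, 0, 0, 0.9], [0.002, 0.014, 0.002, 0, 0, 0, 0.8], [0.002, 0.014, 0.002, 0, 0, 0, 0.7], [0.002, 0.014, 0.002, 0, 0, 0, 0.65]]]'

```text
time: 11.43
tool_pos: [0.5916, -0.1981, 0.2931]
ee_rot: [0.027, 0.948, -0.009, 0.317]
ft_force: [0.4, -0.6, -0.2]
gripper_width: 0.0299
grasp_force: 0.0
```

Run:
```python
from look import *
c=cur();s=bot.observe();print(s["time"],c[0],s["ft_force"],s["gripper_width"])
```

```text
11.4333 [ 0.59157942 -0.19806464  0.29308505] [ 0.40366733 -0.62518076 -0.22829696] 0.02990427244733249
```

Call:
play_rows --motion '[[[0, 0, 0, 0, 0, 0, 0.5], [0, 0, 0, 0, 0, 0, 0.4], [0, 0, 0, 0, 0, 0, 0.4], [0, 0, 0, 0, 0, 0, 0.4], [0, 0, -0.01, 0, 0, 0, 0.4], [0, 0, -0.03, 0, 0, 0, 0.4], [0, 0, -0.07, 0, 0, 0, 0.4], [0, 0, -0.12, 0, 0, 0, 0.4], [0, 0, -0.18, 0, 0, 0, 0.4], [0, 0, -0.24, 0, 0, 0, 0.4]]]'

```text
time: 12.27
tool_pos: [0.5325, -0.1942, 0.3703]
ee_rot: [0.027, 0.948, -0.009, 0.317]
ft_force: [-0.5, -0.1, 0.4]
gripper_width: 0.0512
grasp_force: 0.0
```

Call:
play_rows --motion '[[[0, 0, -0.06, 0, 0, 0, 0.4], [0, 0, -0.12, 0, 0, 0, 0.4], [0, 0, -0.18, 0, 0, 0, 0.4], [0, 0, -0.22, 0, 0, 0, 0.4], [0, 0, -0.24, 0, 0, 0, 0.4], [0, 0, -0.24, 0, 0, 0, 0.4], [0, 0, -0.24, 0, 0, 0, 0.4], [0, 0, -0.24, 0, 0, 0, 0.4], [0, 0, -0.24, 0, 0, 0, 0.4], [0, 0, -0.24, 0, 0, 0, 0.4]]]'

```text
time: 13.1
tool_pos: [0.476, -0.191, 0.4445]
ee_rot: [0.027, 0.948, -0.008, 0.316]
ft_force: [-0.1, 0.5, 0.0]
gripper_width: 0.0517
grasp_force: 0.0
```

Run:
```python
from look import *
s=bot.observe();print(s["time"],s["tool_pos"],s["ft_force"],s["gripper_width"])
h=R.from_euler('z',ST[2]); o=np.array([.6184,-.1985,.25])
pt=lambda l:o+h.apply((np.array(l)-[-7,0,165])/1000)
marks=[pt((0,65,0)),pt((0,-65,0)),pt((-58.5,0,241)),pt((-20,0,105)),hook_w(-.002,-.030,.099)]
look("end",[("side",285,145,80,110,5),("top",265,115,78,110,5)],marks)
```

```text
13.1 [ 0.47600728 -0.1909554   0.44451587] [-0.12059888  0.54540893  0.04574628] 0.051685010538781266
```

View pics/end.png

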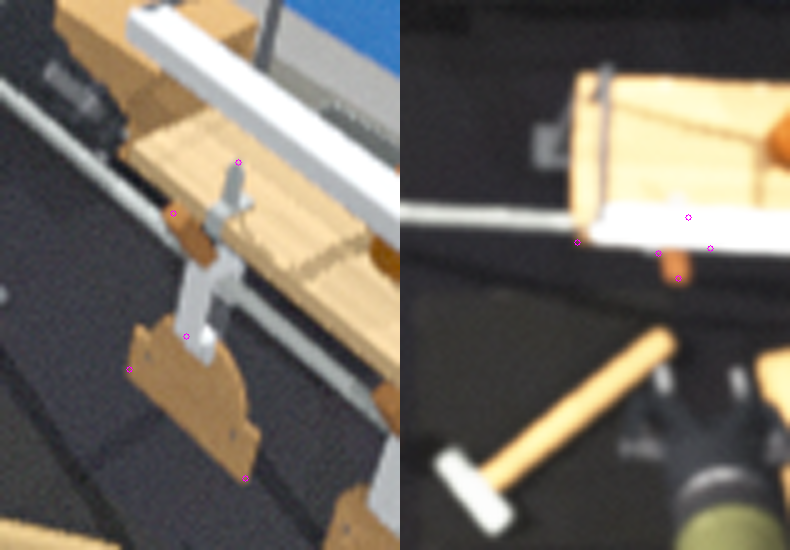

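The hanger hangs upright and clear of the gripper. The plate corners at (130,368) and (246,480), and the handle tip at (173,210), all sit on their marks for the clip's y. I give it a moment to settle, then hand in.

Call:
play_rows --motion '[[[0, 0, 0, 0, 0, 0, 0.4], [0, 0, 0, 0, 0, 0, 0.4], [0, 0, 0, 0, 0, 0, 0.4], [0, 0, 0, 0, 0, 0, 0.4], [0, 0, 0, 0, 0, 0, 0.4], [0, 0, 0, 0, 0, 0, 0.4], [0, 0, 0, 0, 0, 0, 0.4], [0, 0, 0, 0, 0, 0, 0.4], [0, 0, 0, 0, 0, 0, 0.4], [0, 0, 0, 0, 0, 0, 0.4]]]'

```text
time: 14.03
tool_pos: [0.476, -0.1912, 0.446]
ee_rot: [0.027, 0.948, -0.009, 0.317]
ft_force: [0.6, -0.4, -0.1]
gripper_width: 0.0513
grasp_force: 0.0
```

Run:
```python
from plant import bot,viewer
import numpy as np
f=[viewer.camera("side")["frame"][150:245,300:340].astype(int) for _ in range(6)]
print([round(float(abs(a-f[0]).mean()),2) for a in f])
print(bot.hand_in())
```

```text
[0.0, 2.33, 2.27, 2.32, 2.3, 2.33]
the job is handed in; nothing more can be done
None
```

The hanger now hangs freely and at rest on the rail, with its hook within a few millimetres of the pointer clip by camera measurement; I handed the job in at about 14 s of the 43 s allowed, and no verdict was returned.

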